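# Hang the chocolate stamps in the chilling rack through the orienting chute

### The job

First push the rack's end stop fully home. Then lay every chocolate stamp on the table into the slot of the sloping chute so that it hangs face up by its head and slides down to the shut gate; once all of them hang still in the queue above the gate, tilt the spring lever away from the robot, towards the chute, and hold it until all of them have slid down past the gate into the rack, then let it spring back upright. All stamps must end hanging face up and at rest in the rack, with the end stop still home; leave the bowl, the jar and the spatula where they are.

Things in the scene. Friction and masses are not known exactly. Their poses are not given: they have to be found in the camera images.
- chute: Orienting chute, fixed. Two white slippery rails along its y slope down 14 degrees to -y; a handle drops into the 18.5 mm slot between them, the head rides on top. Origin on the table; z up, +x away from the robot, +y uphill. Slot centre x = 0, rails out to x = +-33 mm, y = -200..+185 mm, flat tops at z = 127 mm + 0.249*y, no lips; steel side sheets below at x = +-35 mm
- gate (a point): centre line of the slot at rail height over the gate (chute y = -30 mm): a sliding blade 8 mm thick, 2 to 38 mm below the rail tops, that blocks handles. Stamps queue uphill of it, up to five, about 29 mm each, heads may overlap a little (origins from about y = -22 mm up to +95 mm)
- rack_end (a point): centre line of the slot at rail height at the end stop (chute y = -180 mm). The rack is the rail from here up to the gate; it holds up to five hanging stamps, 29 mm each (origins from about y = -176 mm up to -58 mm)
- load (a point): slot centre line at rail height near the upper end (chute y = +153 mm, z = 165 mm). Lay a stamp along the slot, head here, handle pointing downhill: it is then clear of four queued stamps, and when let go the handle swings down through the slot and the stamp slides to the gate by itself
- lever (a joint): spring-centred lever in front of the chute, rad: 0 upright, + tilted away from the robot (towards the chute), range -0.42..0.42. Spring 1.6 N m/rad (about 4 N at the knob at 0.35). Tilting to + opens the gate: slot clear above about 0.27, shut again when it recentres. Tilting to - leaves it shut. Its block is 50 x 44 mm, 30 mm high
- lever_knob (a point): centre of the lever's black ball knob, 24 mm in diameter, on a 9 mm stem, 130 mm above the pivot (160 mm above the table when upright, at chute x = -100 mm, y = -30 mm)
- end_stop (a joint): push plunger that closes the low end of the rack, m; 0 pushed fully home (slot closed), up to 0.030 pulled out towards the robot (slot open). Stays where it is left; takes 1.5 to 3 N to slide along the chute's +x
- stop_knob (a point): centre of the outer face of the plunger's black round knob (28 mm in diameter, 10 mm thick, facing the robot, on a 10 mm rod), about 57 mm above the table; when home it is 68 mm in front of the slot's centre line, at chute y = -184 mm
- bowl: bystander: steel bowl, 130 mm wide, 60 mm high; origin under its centre
- jar: bystander: amber glass jar, 68 mm wide, 100 mm high; origin under its centre
- spatula: bystander: spatula, 240 mm long, lying beyond the chute
- stamp1: chocolate stamp, 110 g: brass disc head 30 mm wide, 8 mm thick, on a square steel handle 12 x 12 x 60 mm. Origin where handle meets head, +x to the stamp face (handle end x = -60 mm, face +8 mm, mass centre -16 mm). Starts lying on head rim and handle end, +x 8.5 degrees up, origin 15 mm high. Hanging: +x up, 14 degrees off vertical, origin at rail-top height. May be absent
- stamp2: chocolate stamp, 110 g: brass disc head 30 mm wide, 8 mm thick, on a square steel handle 12 x 12 x 60 mm. Origin where handle meets head, +x to the stamp face (handle end x = -60 mm, face +8 mm, mass centre -16 mm). Starts lying on head rim and handle end, +x 8.5 degrees up, origin 15 mm high. Hanging: +x up, 14 degrees off vertical, origin at rail-top height. May be absent
- stamp3: chocolate stamp, 110 g: brass disc head 30 mm wide, 8 mm thick, on a square steel handle 12 x 12 x 60 mm. Origin where handle meets head, +x to the stamp face (handle end x = -60 mm, face +8 mm, mass centre -16 mm). Starts lying on head rim and handle end, +x 8.5 degrees up, origin 15 mm high. Hanging: +x up, 14 degrees off vertical, origin at rail-top height. May be absent
- stamp4: chocolate stamp, 110 g: brass disc head 30 mm wide, 8 mm thick, on a square steel handle 12 x 12 x 60 mm. Origin where handle meets head, +x to the stamp face (handle end x = -60 mm, face +8 mm, mass centre -16 mm). Starts lying on head rim and handle end, +x 8.5 degrees up, origin 15 mm high. Hanging: +x up, 14 degrees off vertical, origin at rail-top height. May be absent
- stamp5: chocolate stamp, 110 g: brass disc head 30 mm wide, 8 mm thick, on a square steel handle 12 x 12 x 60 mm. Origin where handle meets head, +x to the stamp face (handle end x = -60 mm, face +8 mm, mass centre -16 mm). Starts lying on head rim and handle end, +x 8.5 degrees up, origin 15 mm high. Hanging: +x up, 14 degrees off vertical, origin at rail-top height. May be absent
Not all that is in view belongs to the job. Leave any blue, green or orange look-alike of the stamp5 alone.

How it is judged:
By the outcome, as a careful person would: the job done as asked, in the order asked, and still so for the second after the job is handed in, with the robot touching nothing.
Of stamp1, stamp2, stamp3, stamp4, stamp5 only 4 to 5 are there at a start; the rules pass over those that are not, and their reading is None.
At some moment in a run one of stamp1, stamp2, stamp3, stamp4, stamp5 may be knocked a few centimetres aside while the robot is not near it.
Once in a run the grip may slacken for a moment while it holds something.
It also fails if it takes over 210 s, if anything falls off the work surface, if the arm or the gripper's body presses on something with over 40 N, if the wrist force passes 120 N, or if a joint passes its speed limit or range.

### The arm

A 6-joint arm with a two-finger parallel gripper is mounted at the origin on the work surface. World frame = base frame: x ahead of the robot, y to its left, z up, the work surface at z = 0. Lengths are in m, angles in rad, forces in N, time in s.
With the tool pointing down it reaches from about 0.35 to 0.975 m from the base axis. Payload 4.9 kg.
Tool frame: the origin (TCP) lies on the mounting face of the last link; the fingertips stand 173 mm ahead of it and the grasp point (between the pads) lies 155 mm ahead of it; x points along the fingers, y is the direction in which the jaws open and shut, and the axes are right-handed (so a half turn about x gives the same grasp; the last joint's range is limited). The gripper opens to 85 mm and grips with 20 to 120 N. Pads are 22 mm wide; open, the fingers measure 114 mm over their backs; the gripper's body (76 mm by 85 mm) begins 54 mm behind the grasp point. The pads swing forward as they close: fully open they stand 13 mm farther back than shut.
Start: joints at [-1.224, 0.053, 1.613, -0, 1.476, -0.119], TCP at [0.281, -0.558, 0.405] pointing down, gripper open.
Joint ranges: [-3.01, 3.01], [-1.01, 2.22], [0.06, 2.58], [-1.02, 4.17], [0.09, 2.62], [-3.14, 3.14]. Speed limits (rad/s): [2.57, 2.57, 3.14, 3.14, 3.14, 3.14].

### API

Orientations are given as a rotation vector (axis times angle).
In Python, from station import readout, get_image, camera_info, job gives the robot as it stands.
- The arm moves only by the shell command python3 -m pendant 'ROWS' [FORCE]. ROWS is text: rows parted by semicolons, each of 5 numbers parted by spaces: the opening, from 0 (shut) to 1 (fully open), then the shift along the tool's x, y, z in mm, then the turn about the tool's x in degrees. In form: claw dx dy dz spin; .... A call has 1 to 10 rows; each row is the pose to reach, as a shift and turn from the pose measured when the call began, along the tool's axes at that moment; what a row does not reach only later rows make up. A row lasts 1/10 s, in which the tool goes at most 50 mm and 8.59 degrees, less where a joint would pass 70% of its speed; a pose out of reach is approached as far as the arm can. A call with a gripper value outside its range is refused whole. The fingers move at their own pace and stop on an object; FORCE is the grip in N (left out, the last holds). Time passes only in rows, so rows that repeat a pose let the fingers close. It gives the time, the measured TCP pose, the force and the opening at its end, in the units of the state.
- readout.get_obs(): the state, without advancing time (a new reading comes with each control period).
- get_image(name): name is "scene" or "top"; returns the picture (480x640x3 uint8, red, green, blue); there is no depth.
- camera_info(name): a dict with "fx", "fy", "cx", "cy" (pixels), "position" and "orientation" of the camera in the world. Camera axes: x right, y up, looking along -z (the intrinsics and any distortion apply to the point x, -y, -z); pixel columns grow to the right and rows downward; lengths in m; the calibration is good to about 2 mm. A picture is of the moment at which its call begins. camera_info takes no time and is no camera call.
- job.finish_job(): hands the job in, once; it reports no verdict.
The state is a dict: "t": time; "q": joint angles; "dq": joint speeds; "effort": joint torques, N m; "tool_pos": TCP position; "tool_rot": TCP orientation; "contact_force": force on the tool from outside, world axes, zero at the start; "wrist_torque": the same for the moment, N m; "opening": finger opening in m.
Only numpy, scipy, OpenCV 4.12 (cv2) and the standard library are available. Lean on these libraries where they do the work, as an engineer would, in place of code of your own. Each camera call takes 0.05 s, during which the arm holds its last target. There are 200 camera calls.

## Working session

There is one attempt and no reset: what is moved stays moved. The work goes in short steps, Python scripts to look and compute and a shell command to move; the robot and the scene stay as the last step left them, time stands still between calls to the robot, and variables do not carry over. Pictures are saved under pics/ and viewed, about 12 in all and at most 16, crops included, and the job is handed in when it is done.

```bash
mkdir -p pics; ls; python3 - <<'E'
from station import *
import cv2
for n in("scene","top"):
    cv2.imwrite(f"pics/{n}0.png",get_image(n)[:,:,::-1]); print(n,camera_info(n))
print(readout.get_obs())
E
```

```text
pics
scene {'fx': 483.2952611904336, 'fy': 483.2952611904336, 'cx': 320.9919663019545, 'cy': 238.9957583695137, 'position': array([ 0.96368722, -0.53038805,  0.80797393]), 'orientation': array([0.76796041, 0.23707919, 0.60095345])}
top {'fx': 620.7742497727046, 'fy': 620.7742497727046, 'cx': 314.1984697817199, 'cy': 242.12838154535015, 'position': array([0.31179132, 0.04875809, 1.40499268]), 'orientation': array([ 0.13795566, -0.13045323, -1.55967878])}
{'t': 0.1, 'q': array([-1.22399152e+00,  5.32817839e-02,  1.61414684e+00,  1.89700961e-06,
        1.47599453e+00, -1.19008657e-01]), 'dq': array([ 0.00112139, -0.00108591, -0.00465745,  0.00090398, -0.00022345,
       -0.00018124]), 'effort': array([ 7.33581655e-04, -3.94904852e+01, -3.71362782e+01, -8.14129248e-05,
        3.85518040e-03, -3.77232112e-06]), 'tool_pos': array([ 0.28063133, -0.55818288,  0.40359717]), 'tool_rot': array([ 1.96267559,  0.46745308, -1.9630915 ]), 'contact_force': array([-1.05979486, -0.36166044, -0.6713834 ]), 'wrist_torque': array([0.00727034, 0.00453342, 0.00355143]), 'opening': 0.08570622248749224}
```

View pics/scene0.png

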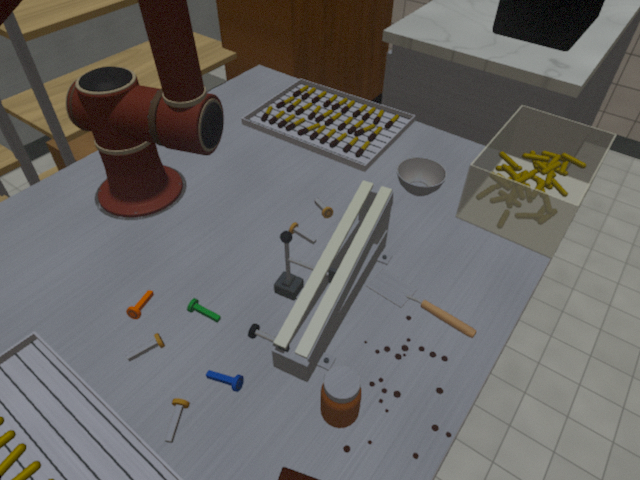

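View pics/top0.png

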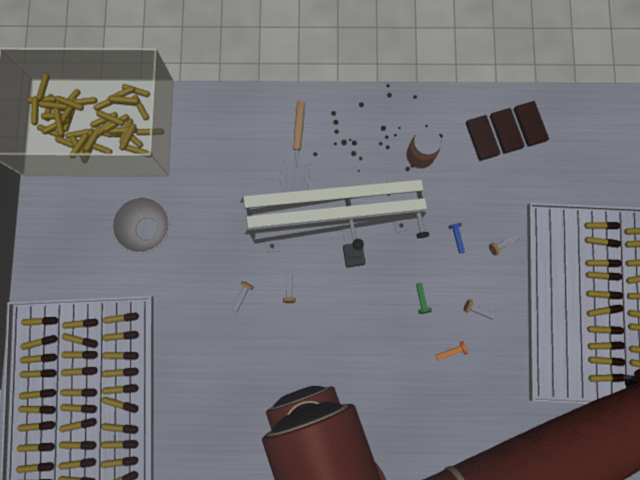

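Four stamps are visible: heads in the top view are at (247,286), (289,300), (495,249) and (469,305). The chute's low end is on the right, at the stop knob (422,235). I'll zoom in next.

```bash
python3 - <<'E'
import cv2
a=cv2.imread("pics/top0.png")[170:325,225:525]; cv2.imwrite("pics/topz.png",cv2.resize(a*1,None,fx=2.6667,fy=2.6667,interpolation=cv2.INTER_CUBIC))
b=cv2.imread("pics/scene0.png")[170:390,235:435]; cv2.imwrite("pics/scz.png",cv2.resize(b,None,fx=2.7,fy=2.7,interpolation=cv2.INTER_CUBIC))
E
```

```text
(no output)
```

View pics/topz.png

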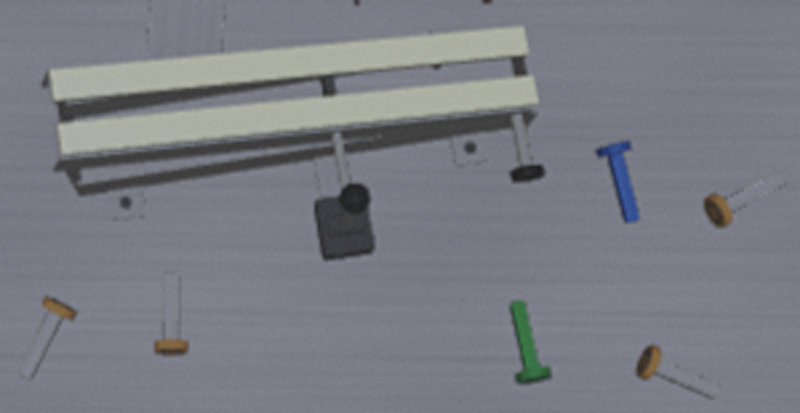

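View pics/scz.png

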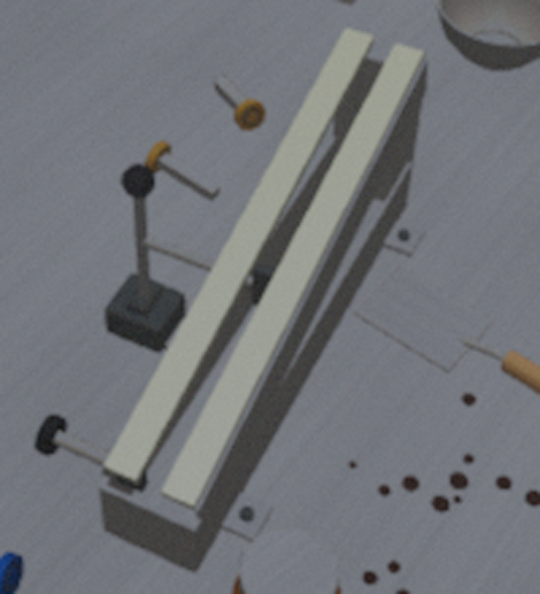

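```bash
cat >h.py <<'E'
import numpy as np, cv2
from scipy.spatial.transform import Rotation as R
from scipy.optimize import least_squares
from station import readout,get_image,camera_info
def proj(n,P):
    c=camera_info(n);p=R.from_rotvec(c['orientation']).inv().apply(np.atleast_2d(P)-c['position'])
    return np.c_[c['cx']+c['fx']*p[:,0]/-p[:,2],c['cy']+c['fy']*p[:,1]/p[:,2]]
def ray(n,u,v,z):
    c=camera_info(n);d=R.from_rotvec(c['orientation']).apply([(u-c['cx'])/c['fx'],-(v-c['cy'])/c['fy'],-1])
    return c['position']+d*(z-c['position'][2])/d[2]
E
cat >fit.py <<'E'
from h import *
T=np.array([[50,72],[52,101],[526,27],[527,53],[58,125],[61,155],[536,77],[538,104]])/2.6667+[225,170]
Tc=np.array([[33,185],[9.25,185],[33,-200],[9.25,-200],[-9.25,185],[-33,185],[-9.25,-200],[-33,-200]])
S=np.array([[105,471],[143,483],[163,492],[197,507],[347,29],[374,38],[395,44],[426,54]])/2.7+[235,170]
Sc=np.array([[-33,-200],[-9.25,-200],[9.25,-200],[33,-200],[-33,185],[-9.25,185],[9.25,185],[33,185]])
def w(p,c):
    c=np.atleast_2d(c); z=c[:,2] if c.shape[1]>2 else 127+.249*c[:,1]
    return np.c_[R.from_euler('z',p[2]).apply(np.c_[c[:,:2],z*0])[:,:2]/1000+p[:2],z/1000]
def f(p): return np.r_[proj('top',w(p,Tc))-T,proj('scene',w(p,Sc))-S].ravel()
s=least_squares(f,[.4,0,0]);p=s.x
print(p,np.degrees(p[2]),np.round(s.fun.reshape(-1,2),1).tolist())
for n,c in dict(load=[0,153],gate=[0,-30],knob=[-100,-30,160],stop_home=[-68,-184,57],stop_out=[-98,-184,57]).items(): print(n,w(p,[c]).round(4))
k=np.array([527,173])/2.6667+[225,170]; print('stop seen',ray('top',*k,.057), ray('scene',50/2.7+235,435/2.7+170,.057),'lever',ray('top',354/2.6667+225,198/2.6667+170,.16))
for n,h,e in (('A',(59,308),(28,376)),('B',(171,347),(173,275)),('C',(717,210),(782,182)),('D',(649,361),(717,394))):
    h=ray('top',h[0]/2.6667+225,h[1]/2.6667+170,.0156);e=ray('top',e[0]/2.6667+225,e[1]/2.6667+170,.006);d=h-e
    print(n,h.round(3),e.round(3),'len',np.hypot(*d[:2]).round(3),'yaw',np.degrees(np.arctan2(d[1],d[0])).round(1))
E
python3 fit.py
```

```text
[0.62020319 0.01356675 0.17134196] 9.817171147281266 [[-0.7, -1.9], [0.2, -1.6], [-1.7, -2.3], [0.0, -1.8], [-0.7, -1.9], [-0.2, -1.8], [-1.7, -2.7], [-0.4, -2.4], [-1.0, -1.6], [-3.3, -0.8], [-1.4, 0.0], [-1.8, -0.1], [-1.9, -0.9], [-1.6, -1.0], [-1.2, -0.8], [-2.1, -1.2]]
load [[0.5941 0.1643 0.1651]]
gate [[ 0.6253 -0.016   0.1195]]
knob [[ 0.5268 -0.033   0.16  ]]
stop_home [[ 0.5846 -0.1793  0.057 ]]
stop_out [[ 0.555  -0.1844  0.057 ]]
stop seen [ 0.56247269 -0.18303678  0.057     ] [ 0.56716528 -0.1815546   0.057     ] lever [ 0.5230668  -0.03307009  0.16      ]
A [0.452 0.206 0.016] [0.395 0.232 0.006] len 0.062 yaw -24.4
B [0.42  0.111 0.016] [0.482 0.111 0.006] len 0.062 yaw 179.6
C [ 0.539 -0.351  0.016] [ 0.566 -0.41   0.006] len 0.065 yaw 113.8
D [ 0.411 -0.289  0.016] [ 0.384 -0.347  0.006] len 0.064 yaw 65.6
```

```bash
python3 -c "
from h import *
o=readout.get_obs();print(R.from_rotvec(o['tool_rot']).as_matrix().round(3))"
```

```text
[[-0.001  0.449 -0.893]
 [ 0.002 -0.893 -0.449]
 [-1.    -0.002 -0.   ]]
```

```bash
sed -i 's/+\[225,170\]$/+[224.69,169.69]/; s/+\[235,170\]$/+[234.69,169.69]/; s/+225,/+224.69,/g; s/+170,/+169.69,/g' fit.py; python3 fit.py
cat >>h.py <<'E'
def go(x,y,z,yaw):
    "row to bring TCP to x,y,z with tool z at world yaw (deg)"
    o=readout.get_obs();M=R.from_rotvec(o['tool_rot']).as_matrix()
    cur=np.degrees(np.arctan2(M[1,2],M[0,2]));sp=(cur-yaw+180)%360-180
    print('row',(M.T@(np.array([x,y,z])-o['tool_pos'])*1000).round(1),'spin',round(sp,1),'| q6',o['q'][5].round(2),'F',o['contact_force'].round(1),'t',round(o['t'],1),'op',o['opening'].round(4))
if __name__=='__main__':
    import sys; go(*map(float,sys.argv[1:]))
E
python3 h.py .515 -.191 .3 -170.2; python3 h.py .515 -.191 .218 -170.2
```

```text
[0.62002692 0.0139454  0.17106886] 9.801523901489817 [[-0.6, -1.6], [0.3, -1.3], [-1.5, -1.9], [0.2, -1.3], [-0.6, -1.5], [-0.0, -1.4], [-1.6, -2.3], [-0.3, -2.0], [-0.6, -1.5], [-2.9, -0.7], [-1.0, 0.1], [-1.5, -0.0], [-1.6, -0.7], [-1.2, -0.8], [-0.9, -0.6], [-1.8, -1.0]]
load [[0.594  0.1647 0.1651]]
gate [[ 0.6251 -0.0156  0.1195]]
knob [[ 0.5266 -0.0326  0.16  ]]
stop_home [[ 0.5843 -0.1789  0.057 ]]
stop_out [[ 0.5548 -0.1841  0.057 ]]
stop seen [ 0.56247269 -0.18303678  0.057     ] [ 0.56670842 -0.18104234  0.057     ] lever [ 0.52370206 -0.03244281  0.16      ]
A [0.453 0.207 0.016] [0.396 0.233 0.006] len 0.062 yaw -24.4
B [0.421 0.112 0.016] [0.482 0.112 0.006] len 0.062 yaw 179.6
C [ 0.54  -0.35   0.016] [ 0.566 -0.409  0.006] len 0.065 yaw 113.8
D [ 0.412 -0.288  0.016] [ 0.385 -0.346  0.006] len 0.064 yaw 65.6Traceback (most recent call last):
  File "h.py", line 17, in <module>
    import sys; go(*map(float,sys.argv[1:]))
                ~~^^^^^^^^^^^^^^^^^^^^^^^^^^
  File "h.py", line 15, in go
    print('row',(M.T@(np.array([x,y,z])-o['tool_pos'])*1000).round(1),'spin
[... 299 characters left out ...]
^^^^^^^^^^^
AttributeError: 'float' object has no attribute 'round'
Traceback (most recent call last):
  File "h.py", line 17, in <module>
    import sys; go(*map(float,sys.argv[1:]))
                ~~^^^^^^^^^^^^^^^^^^^^^^^^^^
  File "h.py", line 15, in go
    print('row',(M.T@(np.array([x,y,z])-o['tool_pos'])*1000).round(1),'spin',round(sp,1),'| q6',o['q'][5].round(2),'F',o['contact_force'].round(1),'t',round(o['t'],1),'op',o['opening'].round(4))
                                                                                                                                                                            ^^^^^^^^^^^^^^^^^^
AttributeError: 'float' object has no attribute 'round'
```

```bash
sed -i "s/o\['opening'\].round(4)/round(o['opening'],4)/" h.py
python3 h.py .515 -.191 .3 -170.2
```

```text
row [ 104.1 -222.6 -374.3] spin 16.9 | q6 -0.12 F [-1.1 -0.4 -0.7] t 0.1 op 0.0857
```

```bash
python3 -m pendant '0 0 -223 -374 17;0 0 -223 -374 17;0 0 -223 -374 17;0 0 -223 -374 17;0 0 -223 -374 17;0 0 -223 -374 17;0 0 -223 -374 17;0 0 -223 -374 17;0 0 -223 -374 17;0 0 -223 -374 17'
python3 -m pendant '0 100 0 0 0;0 100 0 0 0;0 100 0 0 0;0 100 0 0 0'
python3 h.py .515 -.191 .218 -170.2
```

```text
t: 1.1
tool_pos: [0.516, -0.1876, 0.4035]
tool_rot: [2.131, 0.19, -2.132]
contact_force: [0.0, -1.4, 0.5]
opening: -0.0005
t: 1.5
tool_pos: [0.5154, -0.1876, 0.3028]
tool_rot: [2.129, 0.191, -2.136]
contact_force: [0.0, 0.1, 1.6]
opening: -0.0001
row [84.8  3.7  0.7] spin 0.2 | q6 0.91 F [0.  0.1 1.6] t 1.5 op -0.0001
```

```bash
python3 -m pendant '0 85 4 0 0;0 85 4 0 0;0 85 4 0 0;0 85 4 -20 0;0 85 4 -30 0;0 85 4 -38 0;0 85 4 -44 0;0 85 4 -48 0;0 85 4 -52 0;0 85 4 -52 0'
python3 -m pendant '0 0 0 -2 0;0 0 0 -4 0;0 0 0 -6 0;0 0 0 -8 0;0 0 0 -8 0'
python3 -c "
from h import *
cv2.imwrite('pics/s1.png',cv2.resize(get_image('scene')[250:400,180:380,::-1],None,fx=3,fy=3,interpolation=2))"
```

```text
t: 2.5
tool_pos: [0.5673, -0.1821, 0.2178]
tool_rot: [2.13, 0.191, -2.135]
contact_force: [0.5, 0.2, -0.0]
opening: 0.0004
t: 3.0
tool_pos: [0.5728, -0.1811, 0.2164]
tool_rot: [2.118, 0.193, -2.148]
contact_force: [-14.4, -3.9, 4.9]
opening: -0.0002
```

View pics/s1.png

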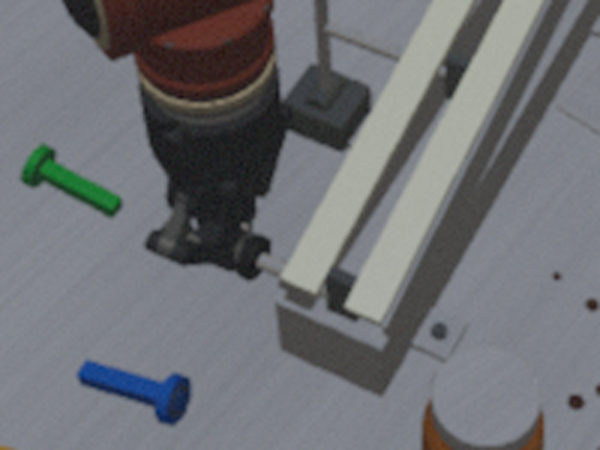

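Slot closed and 14 N reaction means the stop is home. Now stamp D.

```bash
python3 -m pendant '0 0 0 30 0;0 -40 0 50 0;0 -90 0 50 0;0 -140 0 50 0;0.7 -140 0 50 0;0.7 -140 0 50 0' | head -2
python3 h.py .405 -.309 .25 -114.4;python3 h.py .405 -.309 .176 -114.4
```

```text
t: 3.65
tool_pos: [0.5261, -0.1906, 0.3594]
row [110.2  96.  138.8] spin -55.6 | q6 0.92 F [ 1.   0.2 -0.9] t 3.6 op 0.0286
row [184.2  96.3 138.1] spin -55.6 | q6 0.92 F [ 1.   0.2 -0.9] t 3.6 op 0.0286
```

```bash
python3 -m pendant '0.7 60 96 138 -56;0.7 60 96 138 -56;0.7 60 96 138 -56;0.7 60 96 138 -56;0.7 60 96 138 -56;0.7 60 96 138 -56;0.7 60 96 138 -56;0.7 110 96 138 -56;0.7 110 96 138 -56;0.7 110 96 138 -56' | head -2
python3 h.py .405 -.309 .176 -114.4
python3 -c "
from h import *
cv2.imwrite('pics/t2.png',np.hstack([cv2.resize(get_image('top')[240:380,390:530,::-1],(400,400)),cv2.resize(get_image('scene')[300:440,90:230,::-1],(400,400))]))"
```

```text
t: 4.65
tool_pos: [0.405, -0.3079, 0.2476]
row [71.6  1.6  1. ] spin 0.4 | q6 -0.37 F [-0.2  0.4  0. ] t 4.7 op 0.0594
```

View pics/t2.png

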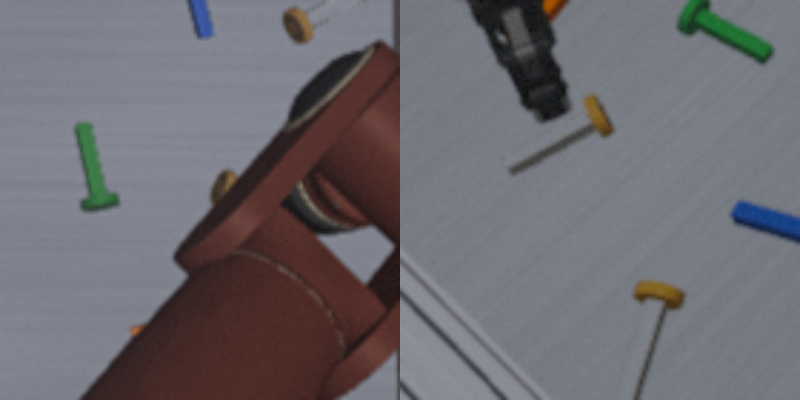

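The gripper stands above the stamp's handle (scene crop, handle (515,170) to head (600,115)). I'll descend and grip.

```bash
python3 -m pendant '0.7 40 2 1 0;0.7 71 2 1 0;0.7 71 2 1 0;0 71 2 1 0;0 71 2 1 0;0 71 2 1 0;0 71 2 1 0;0 71 2 1 0;0 71 2 1 0;0 71 2 1 0' 60
python3 -m pendant '0 -40 0 0 0;0 -80 0 0 0;0 -130 0 0 0;0 -180 0 0 0;0 -220 0 0 0;0 -220 0 0 0' 
python3 h.py .594 .164 .40 -80.2
```

```text
t: 5.75
tool_pos: [0.4078, -0.3115, 0.1822]
tool_rot: [1.506, 0.984, -1.516]
contact_force: [-0.2, 0.3, 7.1]
opening: 0.0101
t: 6.35
tool_pos: [0.41, -0.3121, 0.4105]
tool_rot: [1.505, 0.97, -1.51]
contact_force: [0.4, -0.6, -1.0]
opening: 0.0096
row [   6.2  -25.6 -509.9] spin -33.8 | q6 -0.38 F [ 0.4 -0.6 -1. ] t 6.3 op 0.0096
```

```bash
python3 -c "
import numpy as np
a=np.radians(9.80);x0,y0=.62003,.01395
y=.1336;print(x0-np.sin(a)*y,y0+np.cos(a)*y)"
python3 -m pendant '0 6 -26 -510 -34;0 6 -26 -510 -34;0 6 -26 -510 -34;0 6 -26 -510 -34;0 6 -26 -510 -34;0 6 -26 -510 -34;0 6 -26 -510 -34;0 6 -26 -510 -34;0 6 -26 -510 -34;0 6 -26 -510 -34' |head -2
python3 h.py .5973 .1456 .365 -80.2
```

```text
0.597290010911418 0.14560049523739427
t: 7.35
tool_pos: [0.5899, 0.1569, 0.3986]
row [33.8  5.3 12.1] spin 0.2 | q6 -0.03 F [ 0.8 -0.9 -0.9] t 7.3 op 0.0099
```

```bash
python3 -m pendant '0 34 5.5 12 0;0 34 5.5 12 0;0 34 5.5 12 0;0 34 5.5 12 0' |head -2
python3 h.py .5973 .1456 .3425 -80.2
python3 -c "
from h import *
cv2.imwrite('pics/t3.png',np.hstack([cv2.resize(get_image('top')[150:290,230:370,::-1],(400,400)),cv2.resize(get_image('scene')[140:280,290:430,::-1],(400,400))]))"
```

```text
t: 7.75
tool_pos: [0.5974, 0.145, 0.3655]
row [23.  -0.  -0.8] spin 0.2 | q6 -0.05 F [-0.5  0.3 -0.6] t 7.8 op 0.0095
```

View pics/t3.png

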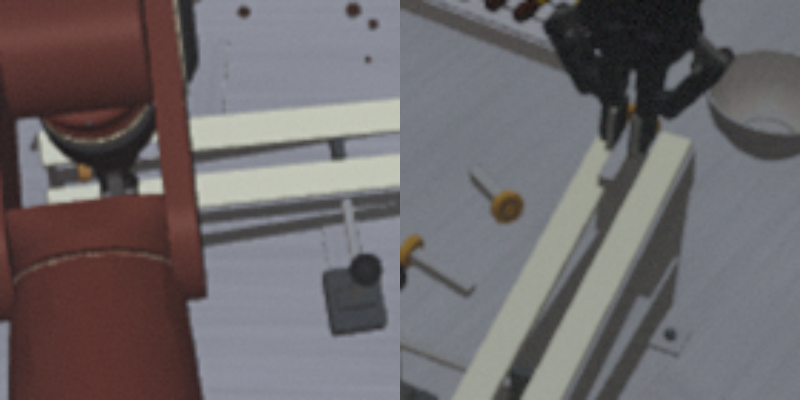

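```bash
python3 -c "
from h import *
p=[.62003,.01395,.17107]
def W(x,y,z): 
  c,s=np.cos(p[2]),np.sin(p[2]); return [p[0]+c*x-s*y,p[1]+s*x+c*y,z]
for l,P in dict(end0=W(0,.094,.189),endL=W(-.006,.094,.189-.006),endR=W(.006,.094,.189-.006),head=W(0,.157,.198),railLi=W(-.00925,.05,.1395),railRi=W(.00925,.05,.1395)).items(): 
  print(l,[(proj(n,P)[0].round(1),((proj(n,P)[0]-o)/.35+[400*k,0]).round()) for k,(n,o) in enumerate((('top',[230,150]),('scene',[290,140])))])
b=cv2.imread('pics/t3.png')[80:280,500:720];cv2.imwrite('pics/t3z.png',cv2.resize(b,None,fx=3,fy=3,interpolation=2))
"
```

```text
end0 [(array([289. , 201.7]), array([169., 148.])), (array([359.7, 203.4]), array([599., 181.]))]
endL [(array([289.6, 205.2]), array([170., 158.])), (array([356.7, 204.8]), array([591., 185.]))]
endR [(array([288.7, 199.5]), array([168., 142.])), (array([362.3, 206.6]), array([607., 190.]))]
head [(array([257.6, 205.7]), array([ 79., 159.])), (array([372.1, 182.1]), array([635., 120.]))]
railLi [(array([311.6, 208.1]), array([233., 166.])), (array([345.1, 233.7]), array([557., 268.]))]
railRi [(array([310.1, 199.6]), array([229., 142.])), (array([353.6, 236.7]), array([582., 276.]))]
```

View pics/t3z.png

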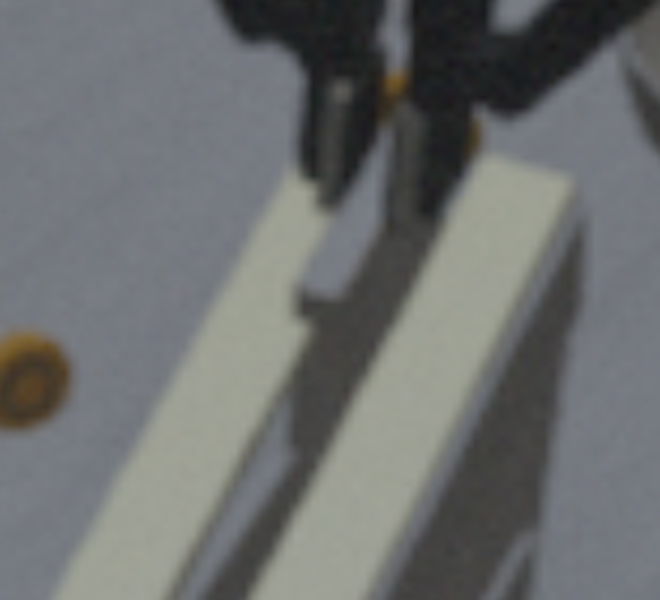

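The scene crop shows the handle over the slot, slightly right of predicted. In both views the rails are about 2 mm nearer the robot than my fit, so I'll shift -1.7 mm, lower and release.

```bash
python3 -m pendant '0 8 -1.7 2 0;0 14 -1.7 2 0;0 19 -1.7 2 0;0 19 -1.7 2 0' | egrep 'pos|force'
python3 -m pendant '0 2 0 0 0;0 4 0 0 0;0 4 0 0 0' | egrep 'pos|force'
```

```text
tool_pos: [0.5959, 0.1423, 0.346]
contact_force: [-0.6, -0.2, -1.3]
tool_pos: [0.5964, 0.1423, 0.3435]
contact_force: [-0.3, -0.5, 4.1]
```

```bash
python3 -m pendant '1 0 0 0 0;1 0 0 0 0;1 0 0 0 0;1 0 0 0 0;1 0 0 0 0;1 0 0 0 0;1 0 0 0 0' | egrep 'pos|force|open'
python3 -m pendant '1 -10 0 0 0;1 -50 0 0 0;1 -60 0 0 0;1 -60 0 0 0;1 -60 0 0 0' | egrep 'pos|force|open'
python3 -c "
from h import *
cv2.imwrite('pics/s4.png',cv2.resize(get_image('scene')[170:390,235:435,::-1],None,fx=2.7,fy=2.7,interpolation=2))"
python3 h.py .535 -.373 .4 -66
```

```text
tool_pos: [0.5964, 0.1423, 0.3434]
contact_force: [0.5, 1.1, 0.0]
opening: 0.0854
tool_pos: [0.596, 0.1429, 0.4032]
contact_force: [-0.0, 0.4, -0.2]
opening: 0.0854
row [   7.7 -149.   497.6] spin -14.1 | q6 -0.06 F [-0.1 -0.4  0.2] t 9.8 op 0.0852
```

View pics/s4.png

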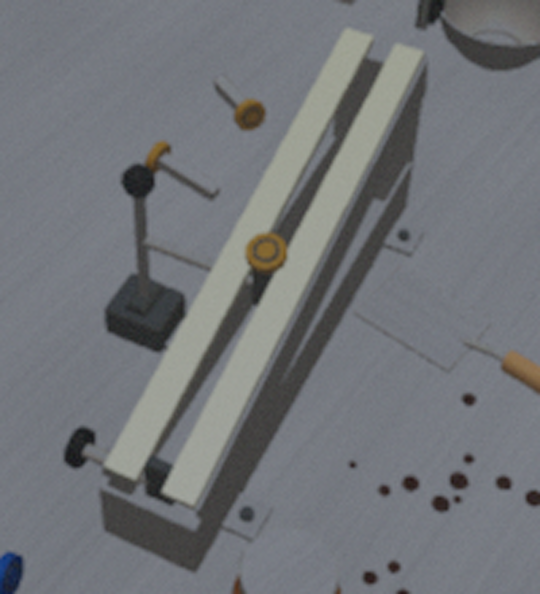

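Stamp 1 hangs at the gate (head at crop (266,252)) and the stop looks home. Next stamp B; a blob detector will spot any knocked stamp.

```bash
cat >det.py <<'E'
from h import *
def det():
    for n in('scene','top'):
        im=get_image(n); h=cv2.cvtColor(im,cv2.COLOR_RGB2HSV)
        m=cv2.inRange(h,(8,110,70),(24,255,255))
        k,_,st,ce=cv2.connectedComponentsWithStats(m)
        for s,c in zip(st[1:],ce[1:]):
            if 15<s[4]<250:
                if n=='top' and not(200<c[0]<525 and c[1]>170): continue
                if n=='scene' and not(120<c[0]<450 and c[1]>190): continue
                p=ray(n,*c,.0156)
                print(n,c.round(1),s[4],'table',p[:2].round(3))
if __name__=='__main__': det()
E
python3 det.py
python3 h.py .446 .112 .3 -0.4; python3 h.py .446 .112 .3 35
```

```text
scene [325.9 210.6] 39 table [0.451 0.211]
scene [292.4 226.7] 35 table [0.421 0.116]
scene [333.4 263.3] 132 table [0.567 0.078]
scene [447.5 319.5] 249 table [0.838 0.09 ]
scene [180.4 401.8] 84 table [ 0.541 -0.347]
top [344.2 202.3] 51 table [ 0.645 -0.012]
top [345.4 201.6] 20 table [ 0.647 -0.015]
top [495.2 247.5] 35 table [ 0.542 -0.354]
top [452.1 351.5] 183 table [ 0.309 -0.249]
row [ 101.6 -152.8    3.4] spin -79.7 | q6 -0.06 F [-0.7 -0.2  0. ] t 9.9 op 0.0853
row [ 101.6 -152.8    3.4] spin -115.1 | q6 -0.06 F [-0.7 -0.2  0. ] t 9.9 op 0.0853
```

```bash
python3 -m pendant '0.6 0 -151 2 -80;0.6 0 -151 2 -80;0.6 0 -151 2 -80;0.6 0 -151 2 -80;0.6 0 -151 2 -80;0.6 60 -151 2 -80;0.6 100 -151 2 -80;0.6 140 -151 2 -80;0.6 140 -151 2 -80;0.6 140 -151 2 -80' |egrep 'pos|open'
python3 h.py .447 .114 .180 -0.4
python3 -c "
from h import *
cv2.imwrite('pics/t5.png',np.hstack([cv2.resize(get_image('top')[220:360,210:350,::-1],(400,400)),cv2.resize(get_image('scene')[160:300,230:370,::-1],(400,400))]))"
```

```text
tool_pos: [0.446, 0.1131, 0.258]
opening: 0.0508
row [78.   1.8  1.4] spin 0.5 | q6 -1.48 F [ 0.8  0.  -0.1] t 10.9 op 0.0508
```

View pics/t5.png

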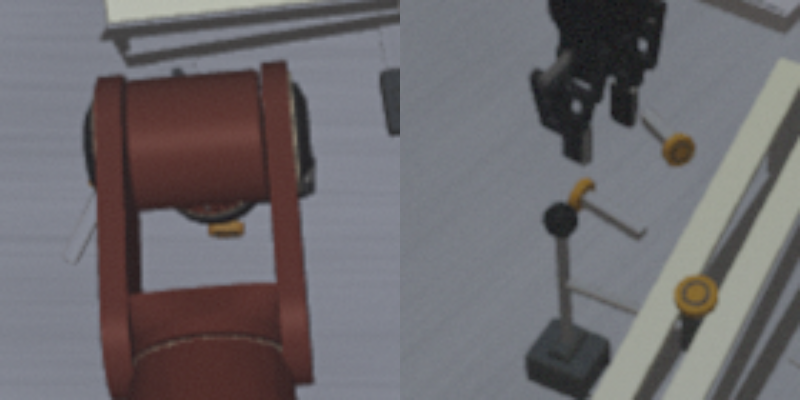

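The gripper is centred over B, with A clear to the side. Grip and lift.

```bash
python3 -m pendant '0.6 40 1 1 0;0.6 78 1 1 0;0.6 78 1 1 0;0 78 1 1 0;0 78 1 1 0;0 78 1 1 0;0 78 1 1 0;0 78 1 1 0;0 78 1 1 0;0 78 1 1 0' 60|egrep 'pos|force|open'
python3 -m pendant '0 -40 0 0 0;0 -80 0 0 0;0 -130 0 0 0;0 -180 0 0 0;0 -220 0 0 0;0 -220 0 0 0' |egrep 'pos|force|open'
python3 h.py .5957 .1427 .375 -80.2
```

```text
tool_pos: [0.4491, 0.1134, 0.1844]
contact_force: [-1.1, 0.3, 7.7]
opening: 0.0099
tool_pos: [0.4496, 0.1161, 0.4128]
contact_force: [0.1, -0.3, 0.5]
opening: 0.0097
row [ 39.9  27.2 145.4] spin 80.1 | q6 -1.47 F [ 0.1 -0.3  0.5] t 12.6 op 0.0097
```

```bash
python3 -m pendant '0 10 27 145 80;0 10 27 145 80;0 10 27 145 80;0 10 27 145 80;0 10 27 145 80;0 10 27 145 80;0 10 27 145 80;0 10 27 145 80;0 10 27 145 80;0 30 27 145 80' |egrep 'pos|open'
python3 -m pendant '0 0 0 0 0;0 0 0 0 0'|egrep 'pos|open'
python3 h.py .5964 .1423 .365 -80.2
python3 -c "
from h import *
cv2.imwrite('pics/t6.png',cv2.resize(get_image('scene')[130:290,290:430,::-1],None,fx=3.7,fy=3.7,interpolation=2))"
```

```text
tool_pos: [0.5956, 0.1427, 0.3871]
opening: 0.0097
tool_pos: [0.5953, 0.1426, 0.3862]
opening: 0.0098
row [21.2  0.7  0.2] spin -0.0 | q6 -0.05 F [-0.7 -1.1 -0.1] t 13.8 op 0.0098
```

View pics/t6.png

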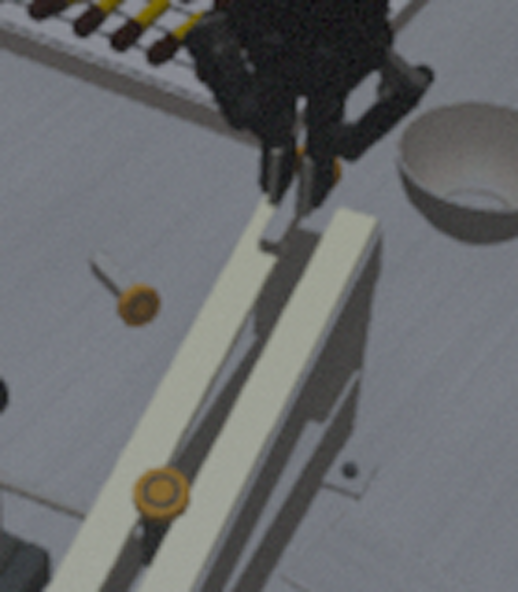

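B is held along the slot. Lower and release.

```bash
python3 -m pendant '0 20 0.7 0 0;0 34 0.7 0 0;0 39 0.7 0 0;0 39 0.7 0 0;0 41 0.7 0 0;0 41 0.7 0 0' | egrep 'pos|force'
python3 -m pendant '0 1 0 0 0;0 1.5 0 0 0;0 1.5 0 0 0' | egrep 'pos|force'
```

```text
tool_pos: [0.5977, 0.1424, 0.3487]
contact_force: [-2.9, -1.0, 5.2]
tool_pos: [0.5983, 0.1424, 0.3488]
contact_force: [-0.9, -1.7, 5.9]
```

```bash
python3 -m pendant '1 0 0 0 0;1 0 0 0 0;1 0 0 0 0;1 0 0 0 0;1 0 0 0 0;1 0 0 0 0;1 0 0 0 0' | egrep 'pos|force|open'
python3 -m pendant '1 -10 0 0 0;1 -50 0 0 0;1 -60 0 0 0;1 -60 0 0 0;1 -60 0 0 0' | egrep 'pos|force|open'
python3 det.py
python3 h.py .434 .220 .3 155.6
```

```text
tool_pos: [0.5984, 0.1424, 0.3487]
contact_force: [0.7, -0.1, 0.8]
opening: 0.0855
tool_pos: [0.5965, 0.1429, 0.4085]
contact_force: [-0.0, 0.3, 0.2]
opening: 0.085
scene [326. 211.] 42 table [0.452 0.21 ]
scene [336.9 256.8] 249 table [0.562 0.098]
scene [180.4 402. ] 90 table [ 0.542 -0.347]
top [337.9 202.4] 107 table [0.645 0.003]
top [331.8 201.9] 23 table [0.646 0.017]
top [345.1 201.6] 20 table [ 0.647 -0.014]
top [495.3 247.6] 34 table [ 0.542 -0.354]
top [452.3 351.5] 183 table [ 0.309 -0.25 ]
row [ 102.  -149.3 -104.9] spin 124.2 | q6 -0.05 F [-0.2  0.2 -0.4] t 16.1 op 0.0854
```

```bash
python3 -m pendant '0.6 0 -149 -104 124;0.6 0 -149 -104 124;0.6 0 -149 -104 124;0.6 0 -149 -104 124;0.6 0 -149 -104 124;0.6 0 -149 -104 124;0.6 0 -149 -104 124;0.6 0 -149 -104 124;0.6 0 -149 -104 124;0.6 0 -149 -104 124' |egrep 'pos|open'
python3 h.py .433 .219 .26 155.6
```

```text
tool_pos: [0.4316, 0.22, 0.4002]
opening: 0.0513
row [140.2  -0.9   1.7] spin 37.9 | q6 1.66 F [-0.5 -0.6 -0.1] t 17.1 op 0.0513
```

```bash
python3 -m pendant '0.6 0 -1 2 38;0.6 0 -1 2 38;0.6 50 -1 2 38;0.6 90 -1 2 38;0.6 130 -1 2 38;0.6 140 -1 2 38;0.6 140 -1 2 38' |egrep 'pos|open'
python3 h.py .433 .219 .182 155.6
python3 -c "
from h import *
cv2.imwrite('pics/t7.png',np.hstack([cv2.resize(get_image('top')[220:360,180:320,::-1],(400,400)),cv2.resize(get_image('scene')[130:270,260:400,::-1],(400,400))]))"
```

```text
tool_pos: [0.4317, 0.2186, 0.2576]
opening: 0.0514
row [75.6 -1.2  0.6] spin -0.0 | q6 2.32 F [-0.1 -0.5  0.4] t 17.8 op 0.0514
```

View pics/t7.png

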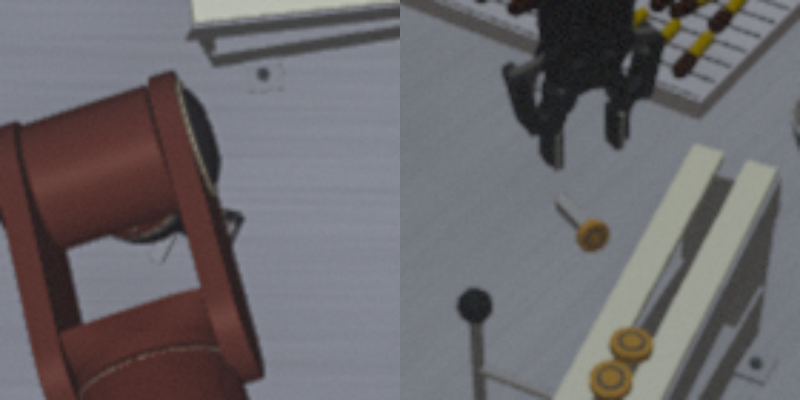

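Two stamps are queued at (610,380) and (632,345), and the jaws straddle A. Grip.

```bash
python3 -m pendant '0.6 40 -1 1 0;0.6 75 -1 1 0;0.6 75 -1 1 0;0 75 -1 1 0;0 75 -1 1 0;0 75 -1 1 0;0 75 -1 1 0;0 75 -1 1 0;0 75 -1 1 0;0 75 -1 1 0' 60|egrep 'pos|force|open'
python3 -m pendant '0 -40 0 0 0;0 -80 0 0 0;0 -130 0 0 0;0 -180 0 0 0;0 -220 0 0 0;0 -220 0 0 0' |egrep 'pos|force|open'
python3 h.py .5964 .1423 .40 -80.2
```

```text
tool_pos: [0.4362, 0.2204, 0.1895]
contact_force: [-1.6, 0.7, 6.7]
opening: 0.0086
tool_pos: [0.4304, 0.2226, 0.4182]
contact_force: [0.3, 0.5, -0.2]
opening: 0.0085
row [  25.8    4.7 -183.4] spin -124.3 | q6 2.33 F [ 0.3  0.5 -0.2] t 19.4 op 0.0085
```

```bash
python3 -m pendant '0 15 5 -183 -124;0 15 5 -183 -124;0 15 5 -183 -124;0 15 5 -183 -124;0 15 5 -183 -124;0 15 5 -183 -124;0 15 5 -183 -124;0 15 5 -183 -124;0 15 5 -183 -124;0 15 5 -183 -124' |egrep 'pos|open'
python3 h.py .5964 .1423 .385 -80.2
```

```text
tool_pos: [0.5951, 0.1421, 0.4097]
opening: 0.0084
row [24.7  0.1 -0.5] spin -38.0 | q6 0.61 F [ 0.   0.2 -1.4] t 20.4 op 0.0084
```

```bash
python3 -m pendant '0 0 0 -0.5 -38;0 0 0 -0.5 -38;0 0 0 -0.5 -38;0 10 0 -0.5 -38;0 24 0 -0.5 -38;0 24 0 -0.5 -38;0 24 0 -0.5 -38' |egrep 'pos|open'
python3 h.py .5964 .1423 .365 -80.2
python3 -c "
from h import *
cv2.imwrite('pics/t8.png',cv2.resize(get_image('scene')[130:290,290:430,::-1],None,fx=3.7,fy=3.7,interpolation=2))"
```

```text
tool_pos: [0.596, 0.1423, 0.3848]
opening: 0.0082
row [19.8 -0.3 -0.2] spin -0.1 | q6 -0.05 F [ 0.1 -0.1 -0.9] t 21.1 op 0.0082
```

View pics/t8.png

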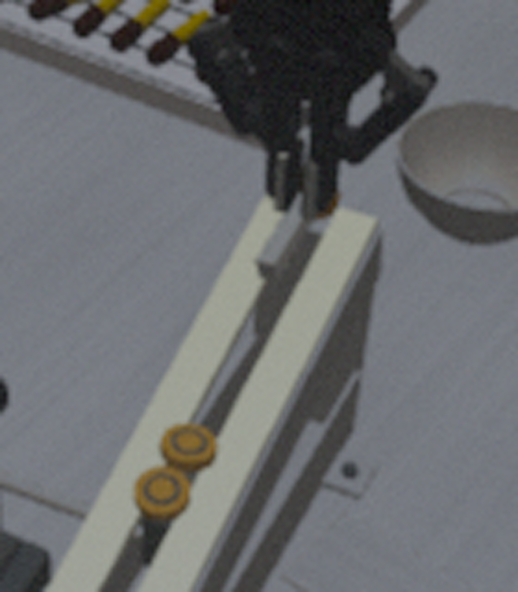

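A is held a few mm lower in the jaws. Lower until contact.

```bash
python3 -m pendant '0 12 0 0 0;0 24 0 0 0;0 26 0 0 0;0 26 0 0 0' | egrep 'pos|force'
python3 -m pendant '0 2 0 0 0;0 4 0 0 0;0 5 0 0 0;0 5 0 0 0' | egrep 'pos|force'
```

```text
tool_pos: [0.597, 0.1421, 0.3582]
contact_force: [-0.6, 0.0, -1.1]
tool_pos: [0.5972, 0.142, 0.3534]
contact_force: [-0.1, -0.2, -1.5]
```

```bash
python3 -m pendant '0 2 -0.5 0 0;0 3 -0.5 0 0;0 3 -0.5 0 0' | egrep 'pos|force'
python3 -m pendant '0 2 0 0 0;0 3 0 0 0;0 3 0 0 0' | egrep 'pos|force'
```

```text
tool_pos: [0.5972, 0.1418, 0.3525]
contact_force: [-1.2, -1.3, 4.9]
tool_pos: [0.5981, 0.1416, 0.3524]
contact_force: [-1.5, -2.9, 7.3]
```

```bash
python3 -m pendant '1 0 0 0 0;1 0 0 0 0;1 0 0 0 0;1 0 0 0 0;1 0 0 0 0;1 0 0 0 0;1 0 0 0 0' | egrep 'pos|force|open'
python3 -m pendant '1 -10 0 0 0;1 -50 0 0 0;1 -60 0 0 0;1 -60 0 0 0;1 -60 0 0 0' | egrep 'pos|force|open'
python3 det.py
python3 h.py .5525 -.374 .42 -66.2
```

```text
tool_pos: [0.598, 0.1416, 0.3522]
contact_force: [0.4, -0.7, 0.2]
opening: 0.0852
tool_pos: [0.5953, 0.1421, 0.4119]
contact_force: [0.5, 0.1, -0.9]
opening: 0.0855
scene [180.3 401.8] 85 table [ 0.541 -0.347]
top [333.2 202.3] 175 table [0.645 0.013]
top [335.2 199.7] 23 table [0.651 0.009]
top [321.9 202.9] 22 table [0.643 0.039]
top [495.4 247.7] 33 table [ 0.542 -0.354]
top [452.2 351.5] 184 table [ 0.309 -0.249]
row [  -6.5 -128.8  501.6] spin -14.1 | q6 -0.05 F [-0.2 -0.  -0.5] t 23.9 op 0.0855
```

```bash
python3 -m pendant '0.6 -6 -129 499 -14;0.6 -6 -129 499 -14;0.6 -6 -129 499 -14;0.6 -6 -129 499 -14;0.6 -6 -129 499 -14;0.6 -6 -129 499 -14;0.6 -6 -129 499 -14;0.6 -6 -129 499 -14;0.6 -6 -129 499 -14;0.6 -6 -129 499 -14' |egrep 'pos|open'
python3 h.py .552 -.371 .26 -66.2
```

```text
tool_pos: [0.5527, -0.3551, 0.4173]
opening: 0.0514
row [157.2 -12.2  10.6] spin -0.1 | q6 -1.1 F [ 1.2  0.8 -0.5] t 24.9 op 0.0514
```

```bash
python3 -m pendant '0.6 50 -9 12 0;0.6 100 -9 12 0;0.6 150 -9 12 0;0.6 157 -9 12 0;0.6 157 -9 12 0' |egrep 'pos|open'
python3 h.py .552 -.371 .182 -66.2
python3 -c "
from h import *
cv2.imwrite('pics/t9.png',np.hstack([cv2.resize(get_image('top')[170:310,420:560,::-1],(400,400)),cv2.resize(get_image('scene')[340:480,100:240,::-1],(400,400))]))"
```

```text
tool_pos: [0.5545, -0.37, 0.2564]
opening: 0.0514
row [74.3 -4.8 -1.3] spin -0.1 | q6 -1.12 F [ 0.1 -0.6  0.7] t 25.4 op 0.0514
```

View pics/t9.png

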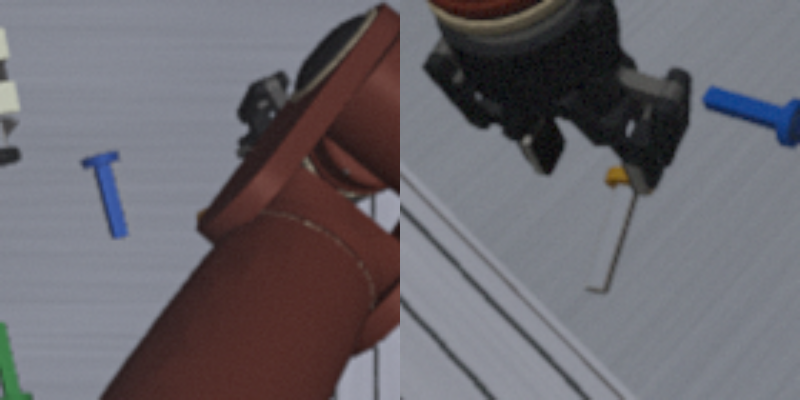

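```bash
python3 -m pendant '0.6 40 -4 -1 0;0.6 74 -4 -1 0;0.6 74 -4 -1 0;0 74 -4 -1 0;0 74 -4 -1 0;0 74 -4 -1 0;0 74 -4 -1 0;0 74 -4 -1 0;0 74 -4 -1 0;0 74 -4 -1 0' 60|egrep 'pos|force|open'
python3 -m pendant '0 -40 0 0 0;0 -80 0 0 0;0 -130 0 0 0;0 -180 0 0 0;0 -220 0 0 0;0 -220 0 0 0' |egrep 'pos|force|open'
python3 h.py .5964 .1423 .40 -80.2
```

```text
tool_pos: [0.556, -0.3732, 0.1903]
contact_force: [1.5, -0.4, 5.6]
opening: -0.0001
tool_pos: [0.5469, -0.3713, 0.419]
contact_force: [1.0, 0.0, 1.1]
opening: -0.0004
row [  11.2  251.5 -450.9] spin 13.9 | q6 -1.13 F [1.  0.  1.1] t 27.1 op -0.0004
```

```bash
python3 det.py; python3 -c "
from h import *
cv2.imwrite('pics/t10.png',np.hstack([cv2.resize(get_image('top')[200:320,440:560,::-1],(400,400),interpolation=2),cv2.resize(get_image('scene')[350:480,120:250,::-1],(400,400),interpolation=2)]))"
```

```text
scene [345.5 241.2] 28 table [0.55  0.151]
scene [446.7 319.4] 238 table [0.837 0.089]
scene [179.9 401.6] 91 table [ 0.54  -0.347]
top [333.9 202.3] 161 table [0.645 0.012]
top [335.3 199.8] 22 table [0.651 0.009]
top [321.7 203. ] 20 table [0.643 0.04 ]
top [495.1 248.2] 38 table [ 0.541 -0.353]
```

View pics/t10.png

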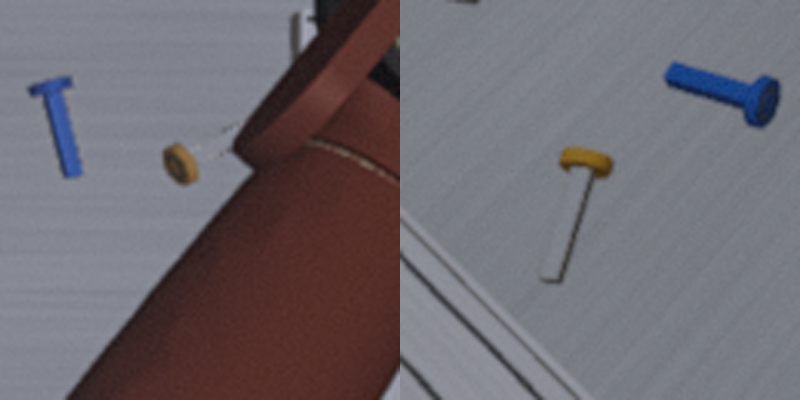

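The stamp hardly moved: the fingers closed above the handle. I'll retry lower.

```bash
python3 -c "
from h import *
h=ray('scene',179.9,401.6,.0156);e=ray('scene',169.4,440,.006);d=h-e;print(h,e,np.degrees(np.arctan2(d[1],d[0])),(h-.024*d/np.linalg.norm(d)).round(4))"
python3 h.py .552 -.371 .25 -66.2
```

```text
[ 0.54037522 -0.34730078  0.0156    ] [ 0.57222615 -0.40157739  0.006     ] 120.40551670153036 [ 0.5524 -0.3678  0.012 ]
row [157.6   0.   -0.9] spin -0.1 | q6 -1.13 F [-1.  -0.6 -0.5] t 27.3 op 0.0003
```

```bash
python3 -m pendant '0.6 50 0 -1 -3;0.6 100 0 -1 -3;0.6 150 0 -1 -3;0.6 195 0 -1 -3;0.6 215 0 -1 -3;0.6 225 0 -1 -3;0.6 228 0 -1 -3;0.6 228 0 -1 -3' |egrep 'pos|open|for'
python3 h.py .5523 -.370 .172 -63.2
```

```text
tool_pos: [0.555, -0.3717, 0.1799]
contact_force: [0.4, -0.1, 0.1]
opening: 0.0509
row [ 7.7 -1.9 -2.9] spin -0.1 | q6 -1.18 F [ 0.4 -0.1  0.1] t 28.1 op 0.0509
```

```bash
python3 -m pendant '0.6 6 -2 -2 0;0.6 8 -2 -2 0;0.6 8 -2 -2 0;0.6 8 -2 -2 0' |egrep 'pos|open|for'
python3 -m pendant '0.4 0 0 0 0;0 0 0 0 0;0 0 0 0 0;0 0 0 0 0;0 0 0 0 0;0 0 0 0 0;0 0 0 0 0;0 0 0 0 0' 60|egrep 'pos|open|for'
```

```text
tool_pos: [0.5528, -0.3709, 0.1723]
contact_force: [-0.2, -0.1, 0.1]
opening: 0.0513
tool_pos: [0.553, -0.3719, 0.1742]
contact_force: [-3.1, -1.0, 5.8]
opening: 0.0103
```

Gripped. Lift and carry.

```bash
python3 -m pendant '0 -40 0 0 0;0 -80 0 0 0;0 -130 0 0 0;0 -180 0 0 0;0 -230 0 0 0;0 -235 0 0 0;0 -235 0 0 0' |egrep 'pos|force|open'
python3 h.py .5964 .1423 .40 -80.2
```

```text
tool_pos: [0.5432, -0.3691, 0.4119]
contact_force: [-0.2, 0.4, -1.8]
opening: 0.01
row [   6.5  277.3 -433.1] spin 16.9 | q6 -1.18 F [-0.2  0.4 -1.8] t 30.0 op 0.01
```

```bash
python3 -m pendant '0 0 277 -433 17;0 0 277 -433 17;0 0 277 -433 17;0 0 277 -433 17;0 0 277 -433 17;0 0 277 -433 17;0 0 277 -433 17;0 0 277 -433 17;0 0 277 -433 17;0 0 277 -433 17' |egrep 'pos|open'
python3 -m pendant '0 0 0 0 0;0 0 0 0 0;0 0 0 0 0' |egrep 'pos|open'
python3 h.py .5964 .1423 .370 -80.2
```

```text
tool_pos: [0.5937, 0.1304, 0.4028]
opening: 0.0101
tool_pos: [0.5934, 0.1296, 0.4004]
opening: 0.01
row [ 30.2   4.  -12.7] spin -0.1 | q6 -0.07 F [ 0.8  1.1 -0.9] t 31.3 op 0.01
```

```bash
python3 -m pendant '0 15 4 -12.5 0;0 30 4 -12.5 0;0 45 4 -12.5 0;0 50 4 -12.5 0;0 50 4 -12.5 0;0 50 4 -12.5 0' | egrep 'pos|force'
python3 h.py .5964 .1423 .340 -80.2
```

```text
tool_pos: [0.5973, 0.1415, 0.3505]
contact_force: [0.0, 0.0, -1.6]
row [10.5 -1.1 -1.2] spin -0.1 | q6 -0.05 F [ 0.   0.  -1.6] t 31.9 op 0.0105
```

```bash
python3 -m pendant '0 4 -1 -1 0;0 6 -1 -1 0;0 8 -1 -1 0;0 8 -1 -1 0;0 8 -1 -1 0' | egrep 'pos|force'
python3 -m pendant '0 2 0 0 0;0 3 0 0 0;0 3 0 0 0' | egrep 'pos|force'
```

```text
tool_pos: [0.5964, 0.1423, 0.3424]
contact_force: [0.6, -0.1, -1.6]
tool_pos: [0.5966, 0.1422, 0.3395]
contact_force: [-0.5, -0.1, 0.5]
```

```bash
python3 -m pendant '0 1.5 0 0 0;0 2 0 0 0;0 2 0 0 0' | egrep 'pos|force'
python3 -m pendant '1 0 0 0 0;1 0 0 0 0;1 0 0 0 0;1 0 0 0 0;1 0 0 0 0;1 0 0 0 0;1 0 0 0 0' | egrep 'pos|force|open'
python3 -m pendant '1 -10 0 0 0;1 -50 0 0 0;1 -60 0 0 0;1 -60 0 0 0;1 -60 0 0 0' | egrep 'pos|force|open'
python3 - <<'E'
from h import *
p=[.6183,.0136,.17107]
# predicted hanging heads, with face at origin+8mm, and detected brass in queue
for y in (-22,7,36,65):
    y/=1000;c,s=np.cos(p[2]),np.sin(p[2]);P=[p[0]-s*y,p[1]+c*y,.127+.249*y+.008];print(y,proj('top',P)[0].round(),proj('scene',P)[0].round())
for n in('scene','top'):
    h=cv2.cvtColor(get_image(n),cv2.COLOR_RGB2HSV);m=cv2.inRange(h,(8,110,70),(24,255,255))
    for s in cv2.connectedComponentsWithStats(m)[2][1:]:
        if 15<s[4]<900 and s[0]>120: print(n,s[:5])
E
python3 h.py .46 -.045 .40 -170.2
```

```text
tool_pos: [0.5969, 0.1421, 0.339]
contact_force: [-1.6, -1.7, 4.4]
tool_pos: [0.5969, 0.1421, 0.3389]
contact_force: [-0.3, -0.3, -0.3]
opening: 0.0855
tool_pos: [0.5944, 0.1431, 0.3987]
contact_force: [0.9, -0.0, -1.4]
opening: 0.0856
-0.022 [345. 200.] [333. 262.]
0.007 [331. 202.] [339. 250.]
0.036 [318. 203.] [346. 238.]
0.065 [304. 205.] [352. 226.]
scene [205  42  34  31 193]
scene [231  44   9   5  16]
scene [186  46  14  15  31]
scene [240  48   9   6  18]
scene [248  53  14   6  21]
scene [141  54   9   7  18]
scene [247  56   6   9  16]
scene [326 226  32  45 472]
scene [127 290  26  29 280]
scene [422 302  54  35 236]
scene [321 386  40  26 338]
top [411 140  27  20  82]
top [303 194  49  17 236]
top [334 197   5   6  23]
top [320 201   5   5  23]
top [307 202   6   5  23]
top [585 223  23   5 111]
top [625 228  15   6  79]
top [586 237  22   8 117]
top [626 241  14   6  73]
top [586 260  23   6 127]
top [626 260  14   6  72]
top [586 272  23   7 119]
top [627 276  13   7  70]
top [587 291  23   7 119]
top [628 293  12   6  64]
top [587 307  24   9 125]
top [628 310  12   8  62]
top [629 324  11   6  59]
top [588 326  23   7 124]
top [436 342  31  18 183]
top [588 343  24   6 131]
top [630 346  10   7  54]
top [589 357  23   7 126]
top [630 360  10   7  53]
top [589 375  24   6 132]
top [631 379   9   7  48]
row [  -4.7 -163.8  162.8] spin 89.9 | q6 -0.05 F [-0.4 -0.1 -0.8] t 34.3 op 0.0853
```

Queue area and extent fit four stamps (about 118 px each). Now to the lever.

```bash
python3 -m pendant '0 -4 -166 147 90;0 -4 -166 147 90;0 -4 -166 147 90;0 -4 -166 147 90;0 -4 -166 147 90;0 -4 -166 147 90;0 -4 -166 147 90;0 -4 -166 147 90;0 -4 -166 147 90;0 -4 -166 147 90' |egrep 'pos|open'
python3 h.py .4825 -.0403 .311 -170.2
```

```text
tool_pos: [0.4549, -0.0298, 0.3972]
opening: -0.0001
row [ 87.2  14.5 -21.9] spin 3.6 | q6 1.11 F [ 0.2 -0.4 -0.5] t 35.3 op -0.0001
```

```bash
python3 -m pendant '0 0 14.5 -22 3.6;0 40 14.5 -22 3.6;0 80 14.5 -22 3.6;0 87 14.5 -22 3.6;0 87 14.5 -22 3.6;0 87 14.5 -22 3.6' |egrep 'pos|force'
python3 h.py .4825 -.0403 .311 -170.2
```

```text
tool_pos: [0.483, -0.0403, 0.3127]
contact_force: [-0.2, 0.2, 1.3]
row [ 1.7 -0.2  0.6] spin 0.0 | q6 1.17 F [-0.2  0.2  1.3] t 35.9 op -0.0
```

```bash
python3 -m pendant '0 0 0 -10 0;0 0 0 -20 0;0 0 0 -32 0;0 0 0 -44 0;0 0 0 -56 0;0 0 0 -66 0;0 0 0 -66 0;0 0 0 -66 0' |egrep 'pos|force'
python3 - <<'E'
from h import *
o=readout.get_obs();d=o['tool_pos'][:2]-[.6183,.0136];c,s=np.cos(.17107),np.sin(.17107);print('chute xy',d@[c,s],d@[-s,c])
for n in('scene','top'):
    h=cv2.cvtColor(get_image(n),cv2.COLOR_RGB2HSV);m=cv2.inRange(h,(8,110,70),(24,255,255))
    for q in cv2.connectedComponentsWithStats(m)[2][1:]:
        if 15<q[4]<900 and (n=='scene' and 250<q[0]<420 and 200<q[1]<370 or n=='top' and 240<q[0]<430 and q[1]<230 and q[1]>180): print(n,q[:5])
E
```

```text
tool_pos: [0.5477, -0.029, 0.3129]
contact_force: [-5.9, -2.3, -3.1]
chute xy -0.07678303594925125 -0.02992042424855626
scene [327 258  14  14  94]
scene [330 261   7   6  34]
scene [310 288  15  15 144]
scene [302 306  15  16 153]
scene [290 326  15  16 152]
top [406 189  14  12  64]
top [412 192   5   5  21]
```

```bash
python3 -m pendant '0 0 0 0 0;0 0 0 0 0;0 0 0 0 0;0 0 0 0 0;0 0 0 0 0;0 0 0 0 0;0 0 0 0 0;0 0 0 0 0;0 0 0 0 0;0 0 0 0 0' |egrep 'pos|force'
cat >q.py <<'E'
from h import *
for n in('scene','top'):
    h=cv2.cvtColor(get_image(n),cv2.COLOR_RGB2HSV);m=cv2.inRange(h,(8,110,70),(24,255,255))
    for q in cv2.connectedComponentsWithStats(m)[2][1:]:
        if 15<q[4]<900 and (n=='scene' and 250<q[0]<420 and 200<q[1]<370 or n=='top' and 240<q[0]<430 and q[1]<230 and q[1]>180): print(n,q[:5])
p=[.6183,.0136,.17107]
for y in (-176,-147,-118,-89,-58):
    y/=1000;c,s=np.cos(p[2]),np.sin(p[2]);P=[p[0]-s*y,p[1]+c*y,.127+.249*y+.008];print(y,proj('top',P)[0].round(),proj('scene',P)[0].round())
E
python3 q.py
```

```text
tool_pos: [0.5473, -0.0289, 0.3126]
contact_force: [-5.2, -1.1, -0.4]
scene [289 289  36  55 565]
scene [292 332   8   7  46]
top [405 189  16  12  65]
top [412 192   5   5  18]
-0.176 [414. 193.] [295. 335.]
-0.147 [401. 194.] [302. 320.]
-0.118 [388. 196.] [310. 306.]
-0.089 [375. 197.] [317. 292.]
-0.058 [361. 199.] [325. 278.]
```

All four are in the rack (scene blob rows 289–344; the gate is at about 265). Let the lever back gently and check.

```bash
python3 -m pendant '0 0 0 10 0;0 0 0 20 0;0 0 0 30 0;0 0 0 40 0;0 0 0 50 0;0 0 0 62 0;0 0 0 75 0;0 0 0 90 0;0 0 0 90 0' |egrep 'pos|force'
python3 -m pendant '0 -50 0 0 0;0 -100 0 0 0;0 -110 0 40 0;0 -110 0 80 0;0 -110 0 80 0;0 -110 0 80 0;0 -110 0 80 0' |egrep 'pos|force'
python3 q.py | head -4
python3 -c "
from h import *
cv2.imwrite('pics/end.png',np.hstack([cv2.resize(get_image('scene')[170:390,225:435,::-1],(460,482),interpolation=2),cv2.resize(get_image('top')[160:300,240:440,::-1],(340,238),interpolation=2).repeat(1,0) if 0 else cv2.copyMakeBorder(cv2.resize(get_image('top')[160:300,240:440,::-1],(340,238),interpolation=2),0,244,0,0,0)]))"
```

```text
tool_pos: [0.4574, -0.0444, 0.31]
contact_force: [-0.4, 0.0, 0.3]
tool_pos: [0.3759, -0.0562, 0.418]
contact_force: [0.5, -0.3, -0.6]
scene [288 289  37  55 567]
scene [292 332   8   7  46]
top [372 189  49  15 216]
top [413 192   4   5  17]
```

View pics/end.png

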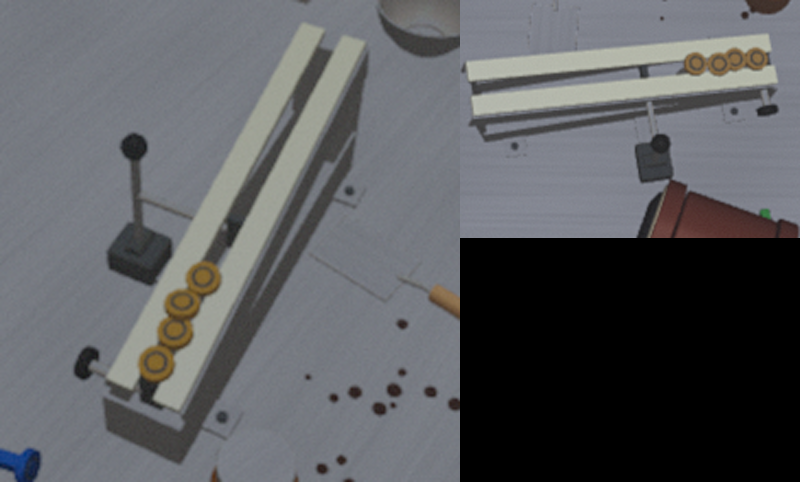

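The end picture shows four stamps hanging face up in the rack, (155,363) to (203,277). The lever is upright, and the stop knob is where it was after the push. Handing in.

```bash
python3 -c "
from station import job,readout
print(readout.get_obs()['t']);print(job.finish_job())"
```

```text
39.7
the job is handed in; nothing more can be done
None
```

The job is done and handed in at 39.7 s of simulated time. I pushed the end stop home, loaded the four stamps that were on the table, and held the lever over until all four were in the rack.

**Last checks:**
- **Stamps:** four hang face up in the rack, and their positions did not change between the last two readings.
- **Lever and gate:** the lever is back upright and the gate shut.
- **End stop:** its knob is where it was after the push, to within a pixel. That push ended against about 14 N.
- **Robot:** it is clear of everything.
- **Bystanders:** I never went near the bowl, jar or spatula. I did not measure their positions again at the end.

**What went wrong or disagreed:**
- **Missed grasp:** my first try at the fourth stamp closed just above its handle. The stamp barely moved, and a retry about 8 mm lower held.
- **Low grip:** the third stamp was held a few millimetres low in the jaws, but it loaded normally.
- **Camera mismatch:** the two cameras put the chute about 2 to 3 mm apart, so I shifted the loading point 1.7 mm towards the robot.
- **Queue check:** before opening the gate I checked by blob area only that all four were in the queue. I did not check separately that they hung still, and the gate opened about 2 s later.

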